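# Work the glove bin's lever and ease the lid shut

## Task

Press down the lever of the blue-lidded glove bin until its lid stands wide open, and keep it wide open for at least two seconds so that the clerk can drop in her used gloves. Then let the lever come up slowly under your fingertips so that the lid closes fully without slamming, and leave it. Do not touch the lid itself; leave the grey-lidded bin shut and do not shift or pick up the things on the desk.

Things in the scene. Friction and masses are not known exactly. Their poses are not given: they have to be found in the camera images.
- glove_bin: The glove bin: a white desk bin, 170 mm deep (its x), 160 mm wide (its y), 155 mm high, with a BLUE lid, fixed to the desk. Origin: centre of its underside, on the desk. Its -x side is its front, turned roughly to the robot, and carries the lever. A blue-lidded and a grey-lidded bin stand side by side and may have changed places.
- glove_pad (a point): Centre of the top face of the glove bin lever's blue finger pad, 42 mm (x) x 44 mm (y) x 10 mm. About 115 mm above the desk with the lid shut, 65 mm with the lever fully down (it goes almost straight down). It slopes 0.25 rad up towards the robot when up, as much down when pressed. The bin's front is 105 mm behind it; nothing is above it. Axes: the bin's, turning with the lever.
- glove_lever (a joint): Lever of the glove bin: 0 rad up (lid shut), 0.50 at its lower stop. Pivot: level, along the bin's y, 97 mm behind the pad's centre. Lid angle = 2.4 x lever angle. The lid's weight pushes the lever up after the finger: 4 to 9 N on the pad to press, most at the start. Let go, it slams within half a second; 2 s or more for the way up is gentle, the pad always slower than 6 cm/s.
- glove_lid: Blue lid of the glove bin, 182 x 168 x 9 mm, hinged along its far (+x) edge; its front edge lifts. Origin: on the hinge, middle of the far edge, 91 mm behind the bin's origin and 156 mm above the desk. Level when shut; wide open, it stands 1.2 rad (70 degrees) from level.
- paper_bin: The other bin, for paper: same white bin with a GREY lid and a grey lever pad; leave it shut. Origin and axes as for the glove bin.
- paper_lever (a joint): Lever of the grey-lidded bin, to be left alone. The joint value is 0 with the lever up (lid shut) and grows to 0.50 rad at its lower stop.
- mouse: Black computer mouse, 108 x 60 x 35 mm, loose, between the levers. Origin: centre of its underside.
- stapler: Black and red stapler, 145 x 38 x 62 mm, loose, between the bins. Origin: centre of its underside.
- mug: White mug, 80 mm across, 92 mm high, loose, to one side. Origin: centre of its underside.
- smartphone: Black mobile phone lying flat, 150 x 74 x 9 mm, loose, to one side. Origin: centre of its underside.

How it is judged:
By the outcome, as a careful person would: the job done as asked, in the order asked, and still so for the second after the job is handed in, with the robot touching nothing.
It also fails if it takes over 48 s, if anything falls off the work surface, if the arm or the gripper's body presses on something with over 40 N, if the wrist force passes 120 N, or if a joint passes its speed limit or range.

## Robot

A 6-joint arm with a two-finger parallel gripper is mounted at the origin on the work surface. World frame = base frame: x ahead of the robot, y to its left, z up, the work surface at z = 0. Lengths are in m, angles in rad, forces in N, time in s.
With the tool pointing down it reaches from about 0.325 to 1 m from the base axis. Payload 5.1 kg.
Tool frame: the origin (TCP) lies at the very end of the fingers, on their centre line; the grasp point (between the pads) lies 19 mm behind it; z points along the fingers, y is the line along which they close (so a half turn about z gives the same grasp; the last joint's range is limited). The gripper opens to 85 mm and grips with 20 to 120 N. Pads are 22 mm wide; open, the fingers measure 114 mm over their backs; the gripper's body (76 mm by 85 mm) begins 54 mm behind the grasp point. The pads swing forward as they close: fully open they stand 13 mm farther back than shut.
Start: joints at [-1.324, 0.124, 1.65, -0, 1.367, -0.083], TCP at [0.21, -0.615, 0.21] pointing down, gripper open.
Joint ranges: [-2.61, 2.61], [-1.02, 2.33], [0.03, 2.71], [-1.35, 4.49], [0.32, 2.68], [-2.91, 2.91]. Speed limits (rad/s): [2.57, 2.57, 3.14, 3.14, 3.14, 3.14].

## Interface

Orientations are given as a 3x3 rotation matrix whose columns are the frame's x, y, z axes.
In Python, from plant import manip gives the robot as it stands. Calls block until the motion is done:
- manip.movep(position, orientation): joint-space move of the TCP to a pose.
- manip.move_l(position, orientation=None, velocity=0.15, threshold=None): straight line of the TCP; orientation=None keeps the orientation; velocity is the mean speed in m/s. With threshold (N) it stops when the force on the tool has changed by that much, and returns True; else False.
- manip.set_joints(angles): joint-space move.
- manip.set_gripper(opening, strength=None): opening from 0.0 (shut) to 1.0 (fully open); strength is the grip in N (None keeps the last); returns when the fingers have stopped.
- manip.pause(seconds).
- manip.ik(position, orientation): joint angles nearest the present ones, or None.
- manip.capture(name): name is "scene" or "top" or "wrist"; returns a dict with "img" (480x640x3 uint8, red, green, blue), "fovy" (degrees; the focal length in pixels is half the picture's height over the tangent of half this angle, whatever the lens; pixels are square), "cx", "cy" (the principal point, pixels), "world_to_cam" (4x4, takes a point from world to camera coordinates). Camera axes: x right, y down, z forward; pixel columns grow to the right and rows downward; lengths in m; the calibration is good to about 2 mm. The wrist camera is an equidistant fisheye: a pixel r from the principal point sees the ray r / f radians off the axis. A picture is of the moment at which its call begins. There is no depth.
A pose or a line that the arm cannot do raises manip.MotionError and nothing moves.
- manip.sign_off(): hands the job in; it is judged then, once.
Readings, each from a call of its own:
- manip.get_time(): time.
- manip.get_q(): joint angles.
- manip.get_joint_velocities(): joint speeds.
- manip.get_tau(): joint torques, N m.
- manip.get_tool_pos(): TCP position.
- manip.get_orientation(): TCP orientation.
- manip.get_contact_force(): force on the tool from outside, world axes, zero at the start.
- manip.get_moment(): the same for the moment, N m.
- manip.get_opening(): opening from 0.0 (shut) to 1.0 (fully open).
- manip.get_finger_force(): force on a finger pad.
Only numpy, scipy, OpenCV 4.12 (cv2) and the standard library are available. Lean on these libraries where they do the work, as an engineer would, in place of code of your own. Each camera call takes 0.05 s, during which the arm holds its last target. There are 200 camera calls.

## Working session

There is one attempt and no reset: what is moved stays moved. The work goes in short steps, each a Python script; the robot and the scene stay as the last script left them, time stands still between calls to the robot, and variables do not carry over. Pictures are saved under pics/ and viewed, at most 10 in all, crops included, and the job is handed in when it is done.

```bash
mkdir -p pics; python3 - <<'E'
from plant import manip
import cv2,numpy as np,pickle
d={}
for n in("scene","top"):
    c=manip.capture(n);d[n]=c
    cv2.imwrite(f"pics/{n}0.png",c["img"][:,:,::-1])
    print(n,c["fovy"],c["cx"],c["cy"],np.round(c["world_to_cam"],3).tolist())
    h=cv2.cvtColor(c["img"],cv2.COLOR_RGB2HSV)
    m=cv2.inRange(h,(95,90,40),(130,255,255))
    k,l,s,ce=cv2.connectedComponentsWithStats(m)
    for i in range(1,k):
        if s[i,4]>60:print(s[i],ce[i])
pickle.dump(d,open("c0.pkl","wb"));print(manip.get_time())
E
```

```text
scene 53.37618262478052 316.50611480356497 235.31364679373524 [[0.66, 0.751, -0.012, -0.408], [0.558, -0.5, -0.663, -0.249], [-0.504, 0.431, -0.749, 1.79], [0.0, 0.0, 0.0, 1.0]]
[  0   0  61  32 555] [30.51531532 17.45225225]
[222  13  11  14 114] [227.46491228  19.75438596]
[242  24  20  16 224] [251.57589286  31.35267857]
[  0  88  20  17 212] [ 9.12264151 96.78301887]
[334 163  15  13 114] [340.71929825 168.83333333]
[ 343  163   77   54 2174] [380.56899724 188.84222631]
[372 320  26  23 136] [384.36764706 332.06617647]
[143 436  33  44  71] [159.21126761 458.09859155]
[242 444  25  36  67] [255.94029851 462.98507463]
top 52.20825718741135 321.43656007297415 233.93777334142484 [[-0.002, -1.0, 0.014, -0.015], [-0.995, 0.0, -0.105, 0.612], [0.104, -0.014, -0.994, 1.351], [0.0, 0.0, 0.0, 1.0]]
[311 118  24  24 127] [322.66141732 129.79527559]
[469 119  13  82 186] [474.15591398 161.00537634]
[ 176  192   71   74 4653] [211.72856222 228.57446809]
[201 295  18  16 243] [209.48971193 302.1399177 ]
0.1
```

View pics/top0.png

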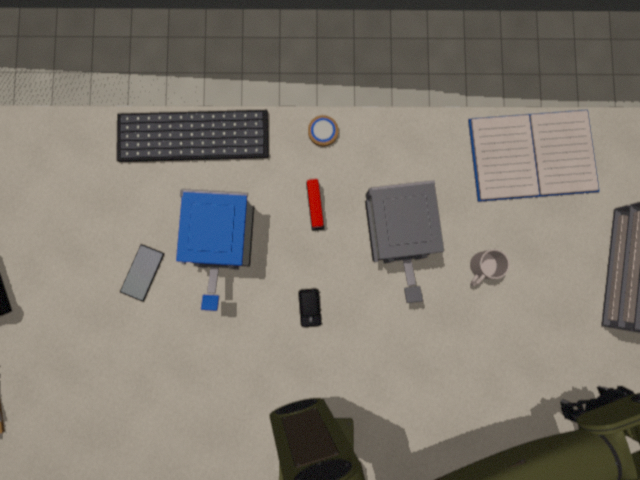

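View pics/scene0.png

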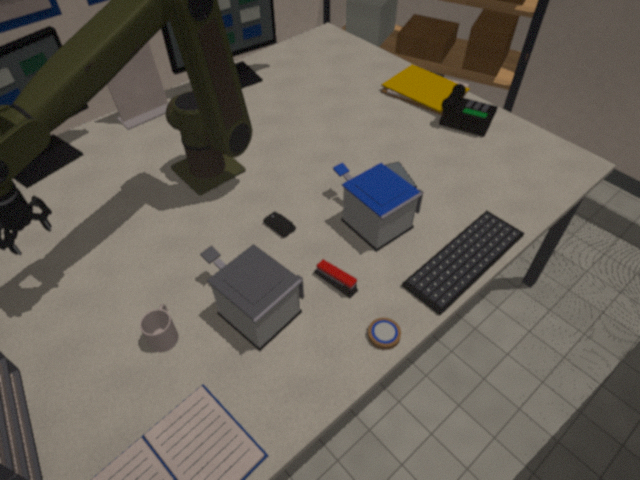

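The top view shows the blue lid at (211,228) with its pad at (209,302), and the grey bin on the right at (405,220). In the scene view the blue pad is at (341,169). Next I locate the pad and the bin's yaw.

```bash
cat > h.py <<'E'
import numpy as np,cv2
def ray(c,p):
    f=240/np.tan(np.radians(c["fovy"]/2));T=c["world_to_cam"];R=T[:3,:3]
    d=R.T@np.array([(p[0]-c["cx"])/f,(p[1]-c["cy"])/f,1]);return -R.T@T[:3,3],d/np.linalg.norm(d)
def plane(c,p,z):
    o,d=ray(c,p);return o+d*(z-o[2])/d[2]
def tri(a,b):
    A=0;B=0
    for o,d in(a,b):
        P=np.eye(3)-np.outer(d,d);A=A+P;B=B+P@o
    return np.linalg.solve(A,B)
E
python3 - <<'E'
import pickle,numpy as np,cv2
from h import *
d=pickle.load(open("c0.pkl","rb"));t,s=d["top"],d["scene"]
print("tri",tri(ray(t,(209.5,302.1)),ray(s,(340.7,168.8))),"plane",plane(t,(209.5,302.1),.115))
h=cv2.cvtColor(t["img"],cv2.COLOR_RGB2HSV);m=cv2.inRange(h,(95,90,40),(130,255,255))
for y0,y1,z in((190,270,.160),(290,315,.115)):
    k=np.zeros_like(m);k[y0:y1,170:250]=m[y0:y1,170:250]
    cs=max(cv2.findContours(k,0,cv2.CHAIN_APPROX_NONE)[0],key=cv2.contourArea).reshape(-1,2)
    P=np.array([plane(t,p,z)[:2] for p in cs],np.float32)
    r=cv2.minAreaRect(P*1000);print(r,np.round(cv2.boxPoints(r)))
E
```

```text
tri [0.42538074 0.27924022 0.1108808 ] plane [0.42515432 0.27786613 0.115     ]
((613.1939697265625, 266.99310302734375), (168.00912475585938, 182.9838409423828), 86.6297607421875) [[517. 189.]
 [700. 178.]
 [709. 345.]
 [527. 356.]]
((425.3407287597656, 278.005859375), (41.93754577636719, 39.20701599121094), 84.71271514892578) [[404. 259.]
 [443. 255.]
 [447. 297.]
 [408. 301.]]
```

The pad is at (0.425, 0.278) and the bin yaw is about -0.06 rad, which agrees with the lid rectangle. I'll move above the pad and touch it.

```bash
python3 - <<'E'
from plant import manip
import numpy as np,cv2
a=-0.06
y=np.array([-np.sin(a),np.cos(a),0]);z=np.array([0,0,-1.])
q=manip.get_q();best=None
for s in(1,-1):
    R=np.column_stack([np.cross(s*y,z),s*y,z]);j=manip.ik([.425,.278,.17],R)
    print(s,j)
    if j is not None and (best is None or abs(j[5])<abs(best[0])):best=(j[5],R)
R=best[1];np.save("R.npy",R)
manip.move_l([.21,-.615,.36],velocity=.25)
manip.set_gripper(0.0)
manip.movep([.425,.278,.34],R)
manip.move_l([.425,.278,.16],R,velocity=.12)
print(manip.get_time(),manip.get_tool_pos(),manip.get_contact_force())
for n in("scene","top","wrist"):
    cv2.imwrite(f"pics/{n}1.png",manip.capture(n)["img"][:,:,::-1])
A=cv2.imread("pics/scene1.png")[80:260,230:470];B=cv2.imread("pics/wrist1.png")
cv2.imwrite("pics/m1.png",np.hstack([cv2.resize(A,(400,300)),cv2.resize(B,(400,300))]))
E
```

```text
1 [ 4.73523982e-01 -1.67322567e-01  2.00429962e+00 -4.44089210e-16
  1.30461560e+00 -1.03727234e+00]
-1 [ 4.73523982e-01 -1.67322567e-01  2.00429962e+00 -4.44089210e-16
  1.30461560e+00  2.10432031e+00]
6.475 [0.42555691 0.27828567 0.16097536] [-0.09016373  0.23094479 -0.26294856]
```

View pics/m1.png

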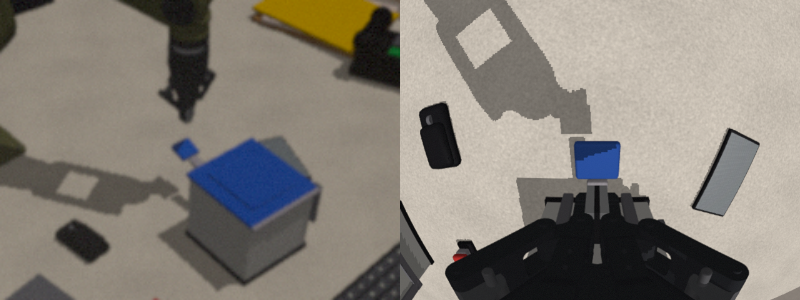

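In the left crop the shut fingers stand above the pad at (186,149), clear of the lid. In the right crop (wrist) the pad at (597,160) is centred laterally under the fingers. Now I press, hold and check.

```bash
python3 - <<'E'
from plant import manip
import numpy as np,cv2
p=lambda s:print(s,round(manip.get_time(),2),np.round(manip.get_tool_pos(),4),np.round(manip.get_contact_force(),1))
print(manip.move_l([.425,.278,.10],velocity=.03,threshold=3));p("touch")
print(manip.move_l([.425,.278,.058],velocity=.025,threshold=16));p("down")
for n in("scene","top"):
    cv2.imwrite(f"pics/{n}2.png",manip.capture(n)["img"][:,:,::-1])
A=cv2.imread("pics/scene2.png")[80:260,230:470];B=cv2.imread("pics/top2.png")[150:330,120:360]
cv2.imwrite("pics/m2.png",np.hstack([cv2.resize(A,(400,300)),cv2.resize(B,(400,300))]))
E
```

```text
False
touch 8.78 [0.4251 0.2781 0.1002] [-0.2  0.1 -0. ]
False
down 10.61 [0.4253 0.2781 0.0581] [-0.5  1.8  2.4]
```

View pics/m2.png

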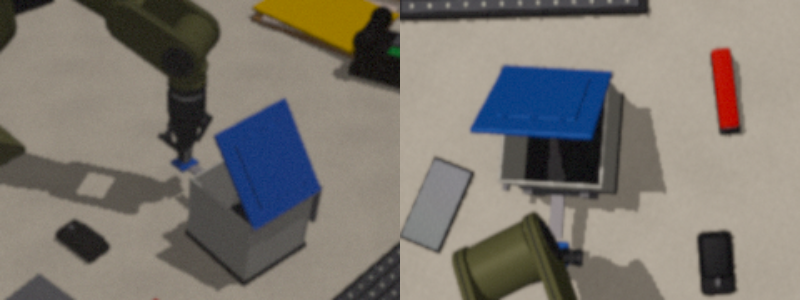

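The lid is at about 60°, so it is not fully open yet, and the force reading is odd. I'll check the gripper and continue down in small steps.

```bash
python3 - <<'E'
from plant import manip
import numpy as np,cv2
print(manip.get_opening(),np.round(manip.get_orientation(),3).tolist())
for z in(.055,.052,.049,.046):
    r=manip.move_l([.425,.278,z],velocity=.02,threshold=12)
    manip.pause(.15)
    print(r,round(manip.get_time(),2),np.round(manip.get_tool_pos(),4),np.round(manip.get_contact_force(),1),np.round(manip.get_moment(),2))
    if r or manip.get_contact_force()[2]>18:break
for n in("scene","top","wrist"):
    cv2.imwrite(f"pics/{n}3.png",manip.capture(n)["img"][:,:,::-1])
A=cv2.imread("pics/scene3.png")[110:215,300:440];B=cv2.imread("pics/wrist3.png")
cv2.imwrite("pics/m3.png",np.hstack([cv2.resize(A,(400,300)),cv2.resize(B,(400,300))]))
E
```

```text
-0.001212939088613345 [[-0.998, 0.06, 0.001], [0.06, 0.998, 0.0], [-0.001, 0.0, -1.0]]
False 11.16 [0.4253 0.2778 0.0551] [0.9 1.  3.5] [ 0.1  -0.22 -0.01]
False 11.61 [0.4248 0.2778 0.0518] [ 1.3 -0.7  2.4] [-0.07 -0.15  0.03]
False 12.06 [0.4246 0.2779 0.0487] [-0.5  0.3  0.5] [-0.07 -0.03  0.05]
False 12.51 [0.4247 0.278  0.0458] [ 0.1 -0.5  0.9] [-0.09  0.06 -0.  ]
```

View pics/m3.png

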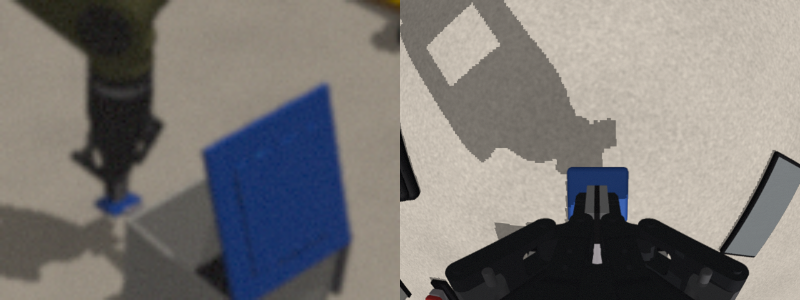

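The lid has risen further, but there is no stop force yet. I'll keep going down until the stop pushes back and compute the lid angle.

```bash
cat >> h.py <<'E'
def lid_angle(c,tag=""):
    # lid's two front corners: extreme blue points in scene picture, rays cut with bin planes y=+-84 mm
    a=-.06;ex=np.array([np.cos(a),np.sin(a),0]);ey=np.array([-np.sin(a),np.cos(a),0])
    H=np.array([.6132,.2670,.156])+.091*ex
    h=cv2.cvtColor(c["img"],cv2.COLOR_RGB2HSV);m=cv2.inRange(h,(95,90,40),(130,255,255));m[:,:335]=0;m[:80]=0;m[260:]=0;m[:,470:]=0
    k,l,s,_=cv2.connectedComponentsWithStats(m);i=1+np.argmax(s[1:,4])
    cs=max(cv2.findContours((l==i).astype(np.uint8),0,cv2.CHAIN_APPROX_NONE)[0],key=cv2.contourArea)
    q=cv2.approxPolyDP(cs,6,True).reshape(-1,2);out=[]
    for p in q:
        for y in(-.084,.084):
            o,d=ray(c,p);X=o+d*((y-(o-H)@ey)/(d@ey))-H
            r=np.hypot(X@ex,X[2])
            if .165<r<.2:out.append((p.tolist(),y,round(r,3),round(np.degrees(np.arctan2(X[2],-X@ex)),1)))
    return q.tolist(),out
E
python3 - <<'E'
from plant import manip
from h import *
print(lid_angle(manip.capture("scene")))
for z in(.043,.040,.037,.034):
    r=manip.move_l([.425,.278,z],velocity=.02,threshold=12)
    manip.pause(.1);f=np.mean([manip.get_contact_force() for _ in range(5)],0)
    print(r,round(manip.get_time(),2),np.round(manip.get_tool_pos(),4),np.round(f,1))
    if r or f[2]>15:break
c=manip.capture("scene");print(lid_angle(c))
cv2.imwrite("pics/scene4.png",cv2.resize(c["img"][80:260,280:460,::-1],(540,540)))
E
```

```text
([[413, 140], [371, 163], [383, 218], [421, 195]], [([413, 140], 0.084, np.float64(0.175), np.float64(69.4)), ([371, 163], -0.084, np.float64(0.179), np.float64(71.7))])
True 13.02 [0.425 0.278 0.045] [-3.1 -0.8  7.8]
([[414, 140], [372, 163], [383, 218], [421, 195]], [([414, 140], 0.084, np.float64(0.176), np.float64(70.8)), ([372, 163], -0.084, np.float64(0.18), np.float64(73.1))])
```

View pics/scene4.png

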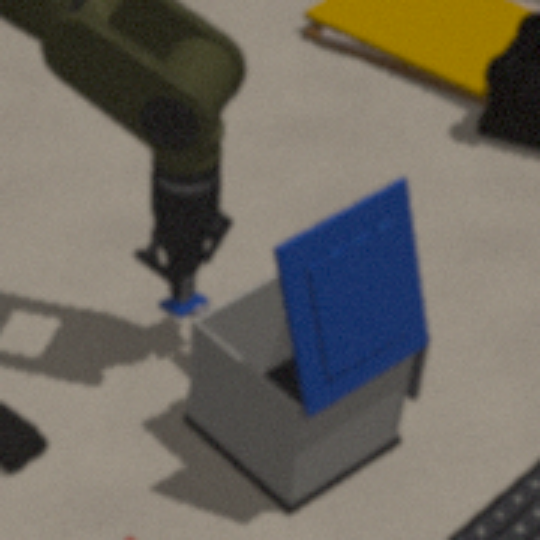

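The stop is reached and the lid stands at about 70° (front corners at (405,180) and (278,248) in the crop). I'll hold it, then let it up slowly.

```bash
python3 - <<'E'
from plant import manip
from h import *
p=lambda s:print(s,round(manip.get_time(),2),np.round(manip.get_tool_pos(),4),np.round(manip.get_contact_force(),1))
manip.pause(3.0);p("held");print(lid_angle(manip.capture("scene"))[1])
for z in(.075,.115):
    manip.move_l([.425,.278,z],velocity=.012);p("up")
manip.move_l([.425,.278,.125],velocity=.02);p("free")
manip.move_l([.425,.278,.25],velocity=.1);p("clear")
manip.pause(.5)
c=manip.capture("scene");cv2.imwrite("pics/scene5.png",c["img"][:,:,::-1])
c=manip.capture("top");cv2.imwrite("pics/top5.png",c["img"][:,:,::-1])
A=cv2.imread("pics/scene5.png");B=cv2.imread("pics/top5.png")
cv2.imwrite("pics/m5.png",np.hstack([cv2.resize(A[80:380,130:530],(400,300)),cv2.resize(B[100:400,110:510],(400,300))]))
E
```

```text
held 16.07 [0.425 0.278 0.045] [-1.7 -1.7  7.1]
[([414, 140], 0.084, np.float64(0.176), np.float64(70.8)), ([372, 163], -0.084, np.float64(0.18), np.float64(73.1))]
up 18.87 [0.4252 0.278  0.0751] [-0.7 -0.6  3.9]
up 22.35 [0.425 0.278 0.115] [-0.4 -0.1 -0.7]
free 23.0 [0.425 0.278 0.125] [-0.3 -0.4 -0.9]
clear 24.4 [0.4246 0.2778 0.249 ] [-0.4  0.3 -0.3]
```

View pics/m5.png

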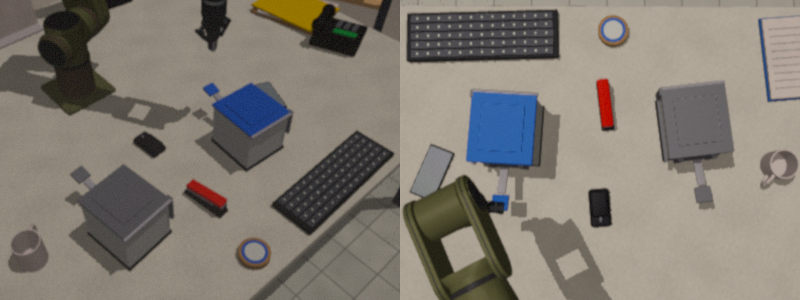

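Both lids are shut (blue lid at (252,110) in the left crop), nothing has moved, and the arm is clear.

```bash
python3 -c "
from plant import manip
print(manip.sign_off())"
```

```text
the job is handed in; nothing more can be done
None
```

The job is handed in: the blue lid stood open at about 70° for just over 3 s, closed slowly over about 6 s and is shut; the grey bin and the desk items look untouched in the last pictures, and the arm is clear.

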